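# Show the turtle tile to the inspection camera

## Task

Lift the turquoise turtle tile out of the drying rack and hold it up in the air in front of the inspection camera: the tile's middle on the lens axis 15 cm in front of the lens glass, painted face to the lens and square to it (the camera looks slightly downward), the turtle the right way up. Leave everything else standing where it is, do not disturb the camera, and finish still holding the tile there, motionless, in the gripper.

Things in the scene. Friction and masses are not known exactly. Their poses are not given: they have to be found in the camera images.
- turtle_tile: turquoise ceramic tile (edges too, back white), 100 x 100 mm, 10 mm thick, 0.14 to 0.28 kg, upright in one of the rack's three slots (which varies). Origin: middle of its lower edge; z up the tile, x out of the painted face (brown and green turtle, head up), y along its width. Its top 70 mm stand free: pinch it across its thickness from above at the top edge; neighbours' centres are 65 mm away
- tile_centre (a point): middle of the turtle tile, 50 mm up from its lower edge, half way through its thickness; axes as the tile
- tile_top (a point): middle of the turtle tile's top edge, 100 mm up from its lower edge; axes as the tile
- tile_left (a point): point on the turtle tile 45 mm to +y of its middle; axes as the tile
- rack: wooden drying rack, fixed, 190 mm (x) by 130 mm (y). Origin at the centre of its underside. Its slots run along its y at x = -65, 0 and +65 mm; slot floor 12 mm above the table, lips to 42 mm, slots 13 mm wide, tiles loose in them. The tiles' axes are parallel to the rack's; painted faces look to +x
- cam_head: black inspection camera head, 50 x 100 x 60 mm, on a post with a round foot 110 mm across. Origin at the middle of the head on its stiff tilt hinge, 250 mm above the table. The lens looks along the head's -x, tilted slightly (6 to 23 degrees) below level; z is the head's own up, y its width. The lens barrel is 52 mm across; the head's turn and tilt vary
- lens (a point): centre of the lens glass, 50 mm from the head's origin along its -x; axes as the head
- focus (a point): empty point in the air on the lens axis, 150 mm in front of the lens glass (200 mm from the head's origin along its -x), where the tile's middle must be held; axes as the head. When the tile is shown correctly, its x, y and z axes are parallel to and point the same way as these
- rainbow_tile: yellow ceramic tile with a rainbow, same size and standing the same way as the turtle tile; origin at the middle of its lower edge; leave it in its slot
- cupcake_tile: pink ceramic tile with a cupcake, same size and standing the same way as the turtle tile; origin at the middle of its lower edge; leave it in its slot
- paint_lilac: pale lilac paint bottle with white cap, 56 mm across, 130 mm tall, loose; origin at the centre of its base; leave it
- paint_lime: pale lime paint bottle with white cap, 56 mm across, 130 mm tall, loose; origin at the centre of its base; leave it
- paint_rose: pale rose paint bottle with white cap, 56 mm across, 130 mm tall, loose; origin at the centre of its base; leave it
- brush_jar: white jar, 76 mm across and 95 mm tall, with brushes standing up to about 165 mm; loose; origin at the centre of its base; leave it
- bisque_bowl: unglazed white bowl, 140 mm across, 70 mm tall, loose; origin at the centre of its base; leave it
- bisque_bunny: unglazed white bunny figurine, 60 mm across, about 131 mm tall with ears, loose; origin at the centre of its base; leave it

How it is judged (in metres and radians):
On the way:
1. the turtle tile is lifted clear of the rack in the fingers (height (world z) of turtle_tile above 0.055 m and contact force between the fingers and turtle_tile above 1 N and contact force between turtle_tile and rack below 0.05 N), for 0.2 s.
At the end, for the whole second after the job is handed in: The fingers hold the turtle tile still in the air, middle within 30 mm of the point 150 mm before the lens, painted face to the lens and right way up, each within 0.2 rad, touching neither rack nor camera; bystanders upright (0.3 rad) and within 40 mm of their starts, the lens within 10 mm (distance between tile_centre and focus below 0.03 m and angle between the x axis of turtle_tile and the x axis of cam_head, either way round below 0.2 rad and angle between the z axis of turtle_tile and the z axis of cam_head, either way round below 0.2 rad and z of tile_top in the frame of cam_head above 0 m and y of tile_left in the frame of cam_head above 0 m and height (world z) of turtle_tile above 0.06 m and contact force between the fingers and turtle_tile above 1 N and contact force between turtle_tile and rack below 0.05 N and contact force between turtle_tile and cam_head below 0.05 N and linear speed of turtle_tile below 0.03 m/s and angular speed of turtle_tile below 0.2 rad/s and distance of each of rainbow_tile, cupcake_tile, paint_lilac, paint_lime, paint_rose, brush_jar, bisque_bowl, bisque_bunny from where it was at the start of the episode below 0.04 m and angle between each of rainbow_tile, cupcake_tile, paint_lilac, paint_lime, paint_rose, brush_jar, bisque_bowl, bisque_bunny's own z axis and vertical below 0.3 rad and distance of lens from where it was at the start of the episode below 0.01 m); the arm keeps its last pose, push and grip.
It fails at once if a bystander is moved by more than 40 mm or tipped over (distance of any of rainbow_tile, cupcake_tile, paint_lilac, paint_lime, paint_rose, brush_jar, bisque_bowl, bisque_bunny from where it was at the start of the episode above 0.04 m or angle between any of rainbow_tile, cupcake_tile, paint_lilac, paint_lime, paint_rose, brush_jar, bisque_bowl, bisque_bunny's own z axis and vertical above 0.3 rad).
It fails at once if the camera is pushed out of its aim (distance of lens from where it was at the start of the episode above 0.01 m).
It also fails if it takes over 42 s, if anything falls off the work surface, if the arm or the gripper's body presses on something with over 40 N, if the wrist force passes 120 N, or if a joint passes its speed limit or range.

## Robot

A 6-joint arm with a two-finger parallel gripper is mounted at the origin on the work surface. World frame = base frame: x ahead of the robot, y to its left, z up, the work surface at z = 0. Lengths are in mm, angles in rad, forces in N, time in s.
With the tool pointing down it reaches from about 300 to 750 mm from the base axis. Payload 8.5 kg.
Tool frame: the origin (TCP) lies midway between the tips of the shut fingers; the grasp point (between the pads) lies 19 mm behind it; z points along the fingers, y is the line along which they close (so a half turn about z gives the same grasp; the last joint's range is limited). The gripper opens to 88 mm and grips with 3 to 60 N. Pads are 18 mm wide; open, the fingers measure 123 mm over their backs; the gripper's body (75 mm by 187 mm) begins 45 mm behind the grasp point.
Start: joints at [0.959, 0.381, 1.297, -0, 1.464, -0.215], TCP at [212.548, 507.251, 238.748] pointing down, gripper open.
Joint ranges: [-3.11, 3.11], [-0.89, 2.33], [0.22, 2.48], [-1.42, 4.56], [0.17, 2.85], [-2.88, 2.88]. Speed limits (rad/s): [2.39, 2.39, 3.14, 3.14, 3.14, 3.14].

## Interface

Orientations are given as [roll, pitch, yaw] about the fixed x, y, z axes, in that order (R = Rz(yaw) Ry(pitch) Rx(roll)).
In Python, from rig import robot gives the robot as it stands. The module is installed in compiled form; this text tells all that it offers.
- The arm moves only by the tool jog_arm, never from a script. Its argument "deltas" is one flat list of numbers, 7 for each row, row after row: the shift along the tool's x, y, z as a fraction of full scale, then the turn, a rotation vector about the tool's x, y, z as a fraction of full scale, then the opening, from -1 (shut) to 1 (fully open). In form: [x, y, z, ax, ay, az, gripper, x, y, z, ax, ay, az, gripper, ...]. A call has 1 to 20 rows; each row is the pose to reach, as a shift and turn from the pose commanded when the call began, along the tool's axes at that moment; what a row does not reach only later rows make up. Full scale, the value 1, is 0.1 m for a shift and 90 degrees for a turn. A row lasts 1/8 s, in which the tool goes at most 62.5 mm and 10.7 degrees, less where a joint would pass 70% of its speed; a pose out of reach is approached as far as the arm can. A call with a number of a shift or a turn outside -1 to 1 is refused whole. A call with a gripper value outside its range is refused whole. The fingers move at their own pace and stop on an object; the grip force is fixed at half the most. Time passes only in rows, so rows that repeat a pose let the fingers close. It gives the time, the measured TCP pose, the force, the opening and the grip force at its end, in the units of the state.
- robot.get_state(): the state, without advancing time (a new reading comes with each control period).
- robot.get_image(name): name is "scene" or "side" or "wrist"; returns a dict with "image" (384x512x3 uint8, blue, green, red), "vertical_fov" (degrees; the focal length in pixels is half the picture's height over the tangent of half this angle, whatever the lens; pixels are square), "cx", "cy" (the principal point, pixels), "dist_coeffs" ([k1, k2, p1, p2, k3] as OpenCV has them; the pictures are not rectified), "R" (3x3) and "t" (3): a world point X has camera coordinates R X + t. Camera axes: x right, y down, z forward; pixel columns grow to the right and rows downward; lengths in mm; the calibration is good to about 2 mm. A picture is of the moment at which its call begins. There is no depth.
- robot.finish_job(): hands the job in; it is judged then, once.
The state is a dict: "t": time; "joints": joint angles; "qd": joint speeds; "joint_efforts": joint torques, N m; "eef_pos": TCP position; "ee_rot": TCP orientation; "wrist_force": force on the tool from outside, world axes, zero at the start; "wrist_torque": the same for the moment, N m; "grip_width": finger opening in mm; "grasp_force": force on a finger pad.
Only numpy, scipy, OpenCV 4.12 (cv2) and the standard library are available. Lean on these libraries where they do the work, as an engineer would, in place of code of your own. Each camera call takes 0.05 s, during which the arm holds its last target. There are 200 camera calls.

## Working session

There is one attempt and no reset: what is moved stays moved. The work goes in short steps, Python scripts to look and compute and a tool call to move; the robot and the scene stay as the last step left them, time stands still between calls to the robot, and variables do not carry over. Pictures are saved under pics/ and viewed, at most 10 in all, crops included, and the job is handed in when it is done.

Besides the shell and the picture viewer there is one more tool, called after ">>>" as name(argument=value, ...), one argument or row to a line, values as JSON. jog_arm: Moves the arm, as the interface text tells. Shift numbers are shares of 0.1 m and turn numbers shares of 90 degrees, none past 1 either way. Its arguments: {"type":"object","properties":{"deltas":{"type":"array","items":{"type":"number"}}},"required":["deltas"]}

```bash
mkdir -p pics
cat > h.py <<'E'
import numpy as np, cv2, pickle
from rig import robot
def grab(n):
    d=robot.get_image(n); d['R']=np.array(d['R']); d['t']=np.array(d['t']).ravel()
    f=d['image'].shape[0]/2/np.tan(np.radians(d['vertical_fov'])/2)
    d['K']=np.array([[f,0,d['cx']],[0,f,d['cy']],[0,0,1.]]); d['D']=np.array(d['dist_coeffs']); return d
def ray(d,uv):
    p=cv2.undistortPoints(np.array([[uv]],float),d['K'],d['D'])[0,0]
    v=d['R'].T@np.array([p[0],p[1],1]); return -d['R'].T@d['t'], v/np.linalg.norm(v)
def onz(d,uv,z):
    c,v=ray(d,uv); return c+v*(z-c[2])/v[2]
def tri(ds,uvs):
    A=0;b=0;rs=[ray(d,u) for d,u in zip(ds,uvs)]
    for c,v in rs:
        P=np.eye(3)-np.outer(v,v);A=A+P;b=b+P@c
    X=np.linalg.solve(A,b); return X,[np.linalg.norm((np.eye(3)-np.outer(v,v))@(X-c)) for c,v in rs]
def proj(d,X):
    return cv2.projectPoints(np.array(X,float).reshape(-1,1,3),cv2.Rodrigues(d['R'])[0],d['t'],d['K'],d['D'])[0].reshape(-1,2)
E
python3 - <<'E'
from h import *
D={n:grab(n) for n in('scene','side','wrist')}
pickle.dump(D,open('d0.pkl','wb'))
for n in D:
    d=D[n]; print(n,(-d['R'].T@d['t']).round(),d['R'][2].round(2))
    cv2.imwrite(f'pics/{n}0.png',cv2.resize(d['image'],(800,600),interpolation=cv2.INTER_CUBIC))
print(robot.get_state())
E
```

```text
scene [1324. -229.  873.] [-0.71  0.21 -0.67]
side [ 229. -696. 1033.] [ 0.28  0.6  -0.75]
wrist [141. 537. 383.] [ 0.28 -0.12 -0.95]
{'t': 0.15, 'joints': array([ 9.58710217e-01,  3.81070083e-01,  1.29803041e+00, -1.45791878e-05,
        1.46359620e+00, -2.15332714e-01]), 'qd': array([-0.00059308, -0.00039399, -0.00307654,  0.00076   , -0.00092194,
        0.00068674]), 'joint_efforts': array([ 2.56082923e-03, -4.38081837e+01, -2.24614781e+01,  7.13928812e-02,
        3.43400391e-02, -1.16028295e-04]), 'eef_pos': array([212.43401997, 507.09253938, 238.28308263]), 'ee_rot': array([-3.14051101e+00, -2.21744092e-04,  2.74484071e+00]), 'wrist_force': array([ 0.01658229, -0.22126054, -0.50616127]), 'wrist_torque': array([-0.02811254,  0.00351042, -0.00778048]), 'grasp_force': 0.0, 'grip_width': 88.19763257576852}
```

View pics/scene0.png

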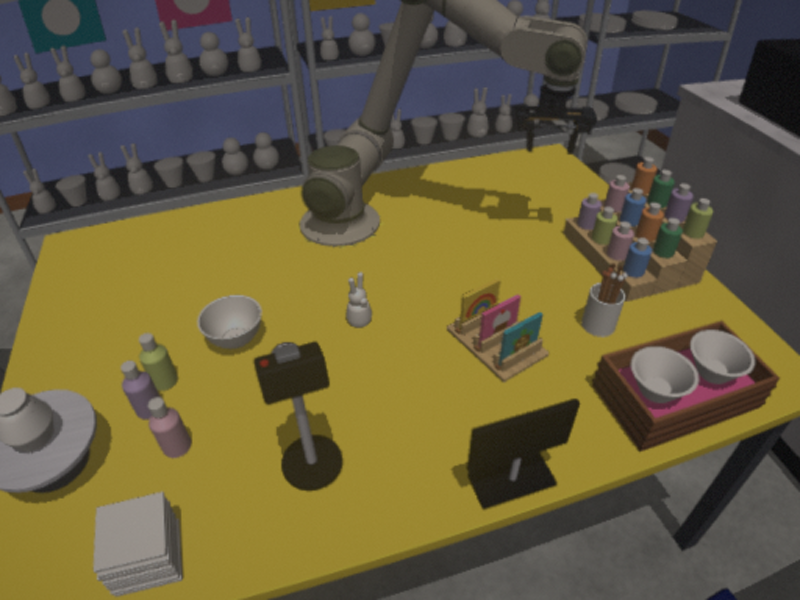

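View pics/side0.png

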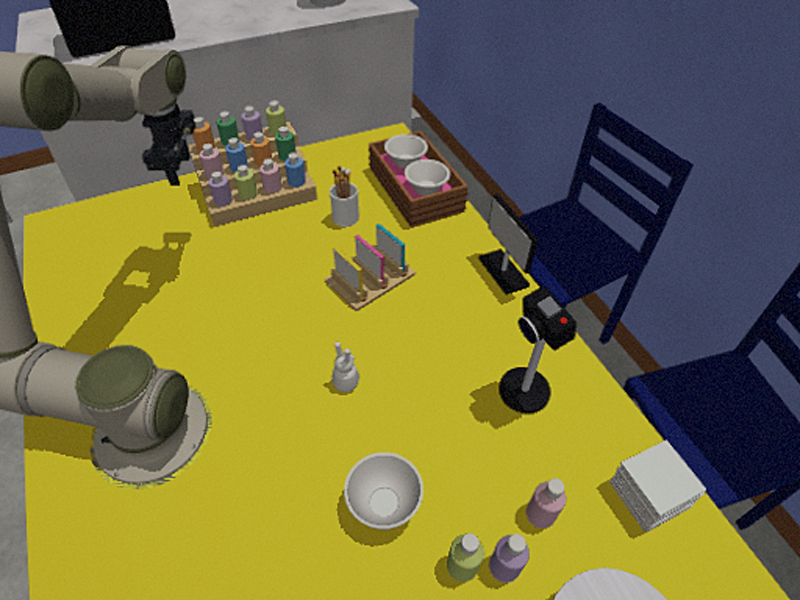

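The scene view shows the turtle tile at about (521,338), in the rack's slot nearest that camera. The inspection head is at (292,372) and its foot at (312,462). In the side view the tile is at (391,248), the lens at (530,328) and the foot at (525,390). Next I'll zoom in for corners.

Run:
```python
from h import *
D=pickle.load(open('d0.pkl','rb'))
def crop(n,x,y,w=100,h=75): return cv2.resize(D[n]['image'][y:y+h,x:x+w],(400,300),interpolation=cv2.INTER_CUBIC)
c=np.vstack([np.hstack([crop('scene',270,170),crop('scene',140,205)]),np.hstack([crop('side',190,135),crop('side',300,170)])])
cv2.imwrite('pics/c.png',c)
for n in('scene','side'):
    hsv=cv2.cvtColor(D[n]['image'],cv2.COLOR_BGR2HSV)
    m=cv2.inRange(hsv,(82,90,60),(100,255,255)); m[:100]=0 if n=='scene' else m[:100]
    k=cv2.connectedComponentsWithStats(m)
    for s,ce in zip(k[2],k[3]):
        if 15<s[4]<5000: print(n,s,ce.round(1))
    # foot black
    m=cv2.inRange(hsv,(0,0,0),(180,255,45)); k=cv2.connectedComponentsWithStats(m)
    for s,ce in zip(k[2],k[3]):
        if 100<s[4]<5000: print(n,'blk',s,ce.round(1))
d=D['scene'];print(onz(d,(312/1.5625,462/1.5625),8),onz(D['side'],(525/1.5625,389/1.5625),8))
```

```text
scene [322 201  25  26 209] [333.3 211.6]
scene blk [427   7  28  12 143] [439.9  14. ]
scene blk [214  22  32  17 210] [228.9  30.8]
scene blk [ 473   25   39   62 1769] [495.7  52.5]
scene blk [165  30  19  16 209] [173.4  37.2]
scene blk [121  33  35  20 229] [137.8  43.4]
scene blk [350  35  21  13 126] [358.3  42.2]
scene blk [ 98  41  13  15 107] [102.7  47.9]
scene blk [ 51  44  37  20 240] [68.1 54.7]
scene blk [ 28  52  15  16 126] [34.1 60. ]
scene blk [327  54  55  44 890] [352.9  73. ]
scene blk [  6  57  15  17 108] [12.2 65.1]
scene blk [407  57  28  16 199] [423.4  63.9]
scene blk [381  59  24  18 142] [391.4  67.7]
scene blk [257  77  11  18 117] [261.3  86. ]
scene blk [174  89  19  20 236] [182.8  98.4]
scene blk [154  92  19  20 129] [160.3 102. ]
scene blk [136  96  13  19 117] [140.3 106.3]
scene blk [115 100  13  20 118] [120.1 111.6]
scene blk [ 91 103  17  20 136] [ 98.5 113.1]
scene blk [ 70 107  16  21 160] [ 77.7 116. ]
scene blk [ 52 111  14  21 145] [ 58.  121.7]
scene blk [ 28 115  19  21 151] [ 36.  125.7]
scene blk [166 231  43  26 610] [186.8 244. ]
scene blk [386 249  27  38 153] [400.6 269. ]
scene blk [ 300  256   70   69 2736] [330.7 289.7]
scene blk [ 431  270   81   82 1723] [470.7 307.5]
scene blk [181 279  37  34 541] [198.2 296.7]
scene blk [ 23 289  34  26 152] [ 42.3 304.7]
side [241 143  18  31  75] [252.8 155.9]
side blk [  32    0   80   37 2214] [71.1 14.9]
side blk [ 15  36  33  47 678] [33.2 64.3]
side blk [107  39  12  21 116] [113.4  51.4]
side blk [ 91  63  34  56 956] [107.2  90.3]
side blk [307 160  32  28 423] [322.1 174.1]
side blk [320 235  32  29 646] [335.1 250.1]
side blk [ 98 239  22  46 264] [111.5 264.2]
side blk [399 243  25  36 110] [408.5 257.5]
[ 749.55012076 -224.45029426    8.        ] [ 750.49337619 -223.92123619    8.        ]
```

View pics/c.png

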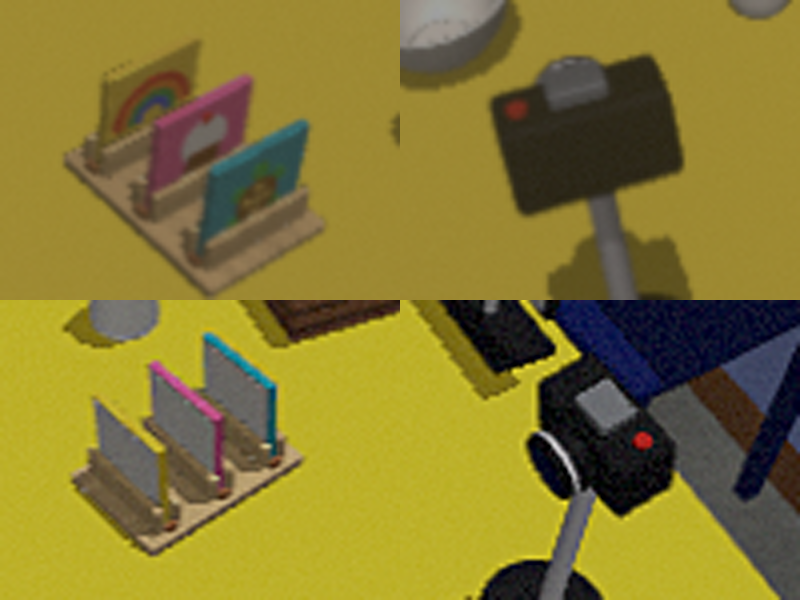

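Crop reading:
- **Turtle tile top edge, scene:** full-image pixels (322.8,210.8) to (345.8,201).
- **Turtle tile top edge, side:** (241.8,144.5) to (258.3,156.2).
- **Head's rear bottom corners, scene:** (170,258) and (210.8,247).
- **Lens ring centre, side:** about (338.8,211.2).

Run:
```python
from h import *
D=pickle.load(open('d0.pkl','rb'));S,T=D['scene'],D['side']
a=onz(S,(322.8,210.8),112);b=onz(S,(345.8,201),112)
print('tile scene',a,b,np.linalg.norm(b-a),np.degrees(np.arctan2(*(b-a)[1::-1])))
a2=onz(T,(258.3,156.2),112);b2=onz(T,(241.8,144.5),112)
print('tile side',a2,b2,np.linalg.norm(b2-a2),np.degrees(np.arctan2(*(b2-a2)[1::-1])))
C=np.array([750,-224,250.])
for z in(224,228,232):
    p=onz(S,(170,258),z);q=onz(S,(210.8,247),z);print('rear',z,p,q,np.linalg.norm(q-p),np.degrees(np.arctan2(*(q-p)[1::-1])))
c,v=ray(T,(338.8,211.2)); s0=(C-c)@v; h=np.linalg.norm(c+s0*v-C);print('h',h)
for sg in(-1,0,1):
    L=c+v*(s0+sg*np.sqrt(max(0,2500-h*h)));u=(L-C)/np.linalg.norm(L-C)
    print('lens',L,'az',np.degrees(np.arctan2(-u[1],-u[0])),'down',np.degrees(np.arcsin(-u[2])))
# other objects: bunny
print('bunny',onz(T,(345/1.5625,388/1.5625),5))
```

```text
tile scene [643.11245714 189.46996386 112.        ] [626.54693704 277.14915453 112.        ] 89.23035880867693 100.69896842610157
tile side [650.81279742 188.90598426 112.        ] [619.73665893 273.6035806  112.        ] 90.21867439494902 110.14843917228593
rear 224 [ 773.18934362 -271.61643309  224.        ] [ 770.14805788 -174.30052172  224.        ] 97.36342241197323 91.79000678126648
rear 228 [ 776.58155894 -271.35602303  228.        ] [ 773.55900836 -174.63960445  228.        ] 96.76363694185837 91.79000678126648
rear 232 [ 779.97377426 -271.09561296  232.        ] [ 776.96995883 -174.97868718  232.        ] 96.16385147174351 91.79000678126648
h 41.914558842645285
lens [ 701.05105353 -234.19694871  250.15124914] az 11.767449273806555 down -0.17331900719233082
lens [ 713.6093791  -221.90892486  229.30748063] az -3.28870935372286 down 29.582965659414057
lens [ 726.16770467 -209.620901    208.46371212] az -31.10447581011953 down 56.17336319481089
bunny [400.34810533 -64.56110648   5.        ]
```

Two-view check: both views put the tile's top middle at about (635,232,112), with yaw about 15°. The head is at (750,-224,250), yaw about 2°. I'm moving to hover above the tile; the wrist camera will refine this from there.

>>> jog_arm(
  deltas=[-1, -0.18, 0, 0, 0, 0, 0, -1, -0.18, 0, 0, 0, 0, 0],
)

```text
t: 0.4
eef_pos: [299.1, 450.9, 238.5]
ee_rot: [-3.141, 0.0, 2.745]
wrist_force: [0.7, 0.8, 0.5]
grip_width: 70.3
grasp_force: 0.0
```

>>> jog_arm(
  deltas=[-1, -0.18, 0, 0, 0, 0, 0, -1, -0.18, 0, 0, 0, 0, 0],
)

```text
t: 0.65
eef_pos: [384.9, 395.2, 238.4]
ee_rot: [-3.141, -0.0, 2.743]
wrist_force: [1.1, -0.3, -0.6]
grip_width: 50.3
grasp_force: 0.0
```

>>> jog_arm(
  deltas=[-1, -0.18, 0, 0, 0, 0, 0, -1, -0.18, 0, 0, 0, 0, 0],
)

```text
t: 0.9
eef_pos: [470.2, 339.8, 238.4]
ee_rot: [-3.141, -0.0, 2.743]
wrist_force: [0.0, 1.2, -1.0]
grip_width: 44.2
grasp_force: 0.0
```

>>> jog_arm(
  deltas=[-1, -0.18, 0, 0, 0, 0, 0, -1, -0.18, 0, 0, 0, 0, 0],
)

```text
t: 1.15
eef_pos: [555.5, 284.5, 238.2]
ee_rot: [-3.141, -0.0, 2.743]
wrist_force: [-0.6, 0.6, 0.4]
grip_width: 43.8
grasp_force: 0.0
```

>>> jog_arm(
  deltas=[-1, -0.18, 0, 0, 0, 0.58, 0, -1, -0.18, 0, 0, 0, 0.58, 0, -1, -0.18, 0, 0, 0, 0.58, 0, -1, -0.18, 0, 0, 0, 0.58, 0, -1, -0.18, 0, 0, 0, 0.58, 0, -1, -0.18, 0, 0, 0, 0.58, 0, -1, -0.18, 0, 0, 0, 0.58, 0],
)

```text
t: 2.02
eef_pos: [638.9, 231.0, 238.6]
ee_rot: [-3.141, -0.0, 1.837]
wrist_force: [-0.1, -0.0, 0.4]
grip_width: 44.2
grasp_force: 0.0
```

Run:
```python
from h import *
d=grab('wrist');pickle.dump(d,open('d1.pkl','wb'));s=robot.get_state();print(s['t'],s['eef_pos'],s['ee_rot'],s['grip_width'],s['joints'].round(2))
cv2.imwrite('pics/w1.png',cv2.resize(d['image'],(800,600),interpolation=cv2.INTER_CUBIC))
```

```text
2.075 [638.86694055 231.02672673 238.64654777] [-3.14134622e+00 -1.55577755e-05  1.83630472e+00] 44.24454824679168 [ 0.17  0.62  0.88 -0.    1.64 -0.09]
```

View pics/w1.png

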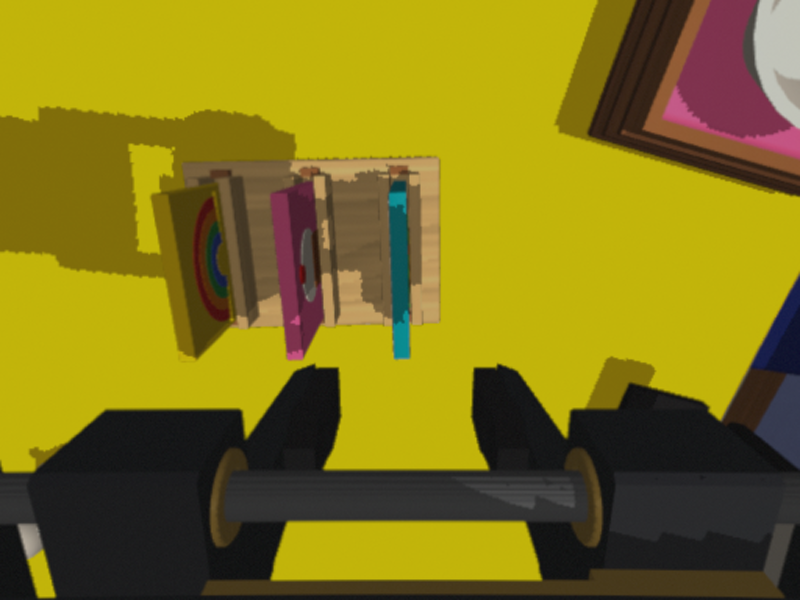

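The wrist view shows the turquoise top edge running from about (399,183) to (402,358), almost parallel to the finger gap. It sits slightly left of the gap's middle.

Run:
```python
from h import *
d=pickle.load(open('d1.pkl','rb'))
hsv=cv2.cvtColor(d['image'],cv2.COLOR_BGR2HSV);m=cv2.inRange(hsv,(82,90,40),(100,255,255));m[235:]=0;m[:,:230]=0;m[:,290:]=0
for y in range(116,232,8):
    x=np.where(m[y])[0]
    if len(x): print(y,x.min(),x.max(),onz(d,(x.min()-.5,y),112)[:2].round(1),onz(d,(x.max()+.5,y),112)[:2].round(1))
print(onz(d,(401/1.5625,358/1.5625),112),onz(d,(399/1.5625,183/1.5625),112))
# rack edges at z=12ish
for p in((440,157),(440,320),(183,162)): print('rack',onz(d,(p[0]/1.5625,p[1]/1.5625),10).round(1))
```

```text
116 252 258 [617.1 287. ] [622.9 288.6]
124 249 259 [616.4 279.9] [625.4 282.4]
132 249 259 [618.1 273.4] [627.2 275.9]
140 249 259 [619.8 266.8] [629.  269.3]
148 250 259 [622.4 260.3] [630.8 262.6]
156 250 260 [624.2 253.4] [633.5 256. ]
164 250 260 [626.  246.5] [635.4 249.1]
172 250 260 [627.9 239.4] [637.4 242. ]
180 251 260 [630.6 232.5] [639.3 234.9]
188 251 260 [632.5 225.2] [641.3 227.6]
196 251 260 [634.5 217.8] [643.3 220.2]
204 252 261 [637.4 210.5] [646.3 213. ]
212 252 261 [639.4 202.9] [648.4 205.4]
220 252 261 [641.5 195.1] [650.5 197.6]
228 252 261 [643.5 187.2] [652.7 189.7]
[648.54414432 187.40101137 112.        ] [620.53807184 286.96148346 112.        ]
rack [645.3 305.5  10. ]
rack [681.4 183.6  10. ]
rack [464.4 252.   10. ]
```

>>> jog_arm(
  deltas=[0.06, -0.025, 0.5, 0, 0, 0, 0, 0.06, -0.025, 1, 0, 0, 0, 0, 0.06, -0.025, 1, 0, 0, 0, 0],
)

```text
t: 2.45
eef_pos: [633.4, 235.9, 135.4]
ee_rot: [-3.134, -0.001, 1.835]
wrist_force: [-0.0, -0.7, 1.5]
grip_width: 44.1
grasp_force: 0.0
```

>>> jog_arm(
  deltas=[0, 0, 0.25, 0, 0, 0, 0, 0, 0, 0.45, 0, 0, 0, 0, 0, 0, 0.63, 0, 0, 0, 0, 0, 0, 0.63, 0, 0, 0, 0],
)

```text
t: 2.95
eef_pos: [635.0, 236.2, 75.8]
ee_rot: [-3.141, -0.0, 1.834]
wrist_force: [0.6, -1.3, -0.6]
grip_width: 44.4
grasp_force: 0.0
```

>>> jog_arm(
  deltas=[0, 0, 0, 0, 0, 0, -1, 0, 0, 0, 0, 0, 0, -1, 0, 0, 0, 0, 0, 0, -1, 0, 0, 0, 0, 0, 0, -1, 0, 0, 0, 0, 0, 0, -1, 0, 0, 0, 0, 0, 0, -1],
)

```text
t: 3.7
eef_pos: [634.9, 236.2, 76.1]
ee_rot: [3.142, 0.0, 1.834]
wrist_force: [-2.2, -0.1, 4.0]
grip_width: 9.5
grasp_force: 29.8
```

The tile is gripped: opening 9.5 mm, force 30 N. I'm lifting it straight up.

>>> jog_arm(
  deltas=[0, 0, -0.15, 0, 0, 0, -1, 0, 0, -0.35, 0, 0, 0, -1, 0, 0, -0.6, 0, 0, 0, -1, 0, 0, -0.85, 0, 0, 0, -1, 0, 0, -1, 0, 0, 0, -1, 0, 0, -1, 0, 0, 0, -1],
)

```text
t: 4.45
eef_pos: [635.3, 236.2, 176.8]
ee_rot: [3.14, 0.0, 1.834]
wrist_force: [-0.5, -0.3, -1.3]
grip_width: 9.9
grasp_force: 29.8
```

>>> jog_arm(
  deltas=[0, 0, -0.3, 0, 0, 0, -1, 0, 0, -0.6, 0, 0, 0, -1, 0, 0, -0.85, 0, 0, 0, -1, 0, 0, -1, 0, 0, 0, -1, 0, 0, -1, 0, 0, 0, -1],
)

```text
t: 5.08
eef_pos: [635.1, 236.2, 275.6]
ee_rot: [3.141, -0.0, 1.834]
wrist_force: [0.7, 0.2, -0.7]
grip_width: 10.0
grasp_force: 29.8
```

Run:
```python
from h import *
D={n:grab(n) for n in('scene','side','wrist')};pickle.dump(D,open('d2.pkl','wb'));s=robot.get_state();print(s['t'],s['eef_pos'],s['ee_rot'],s['grip_width'],s['grasp_force'])
def crop(n,x,y,w=200,h=150): return cv2.resize(D[n]['image'][y:y+h,x:x+w],(400,300),interpolation=cv2.INTER_CUBIC)
h=lambda n,x,y:cv2.resize(D[n]['image'][y:y+60,x:x+80],(400,300),interpolation=cv2.INTER_CUBIC)
cv2.imwrite('pics/c2.png',np.vstack([np.hstack([crop('scene',250,90),crop('side',160,60)]),np.hstack([h('scene',150,215),h('side',310,180)])]))
```

```text
5.225 [634.68169204 236.08158051 274.03406025] [-3.13886779e+00 -2.22731264e-04  1.83371769e+00] 9.823745073277907 29.7917644190602
```

View pics/c2.png

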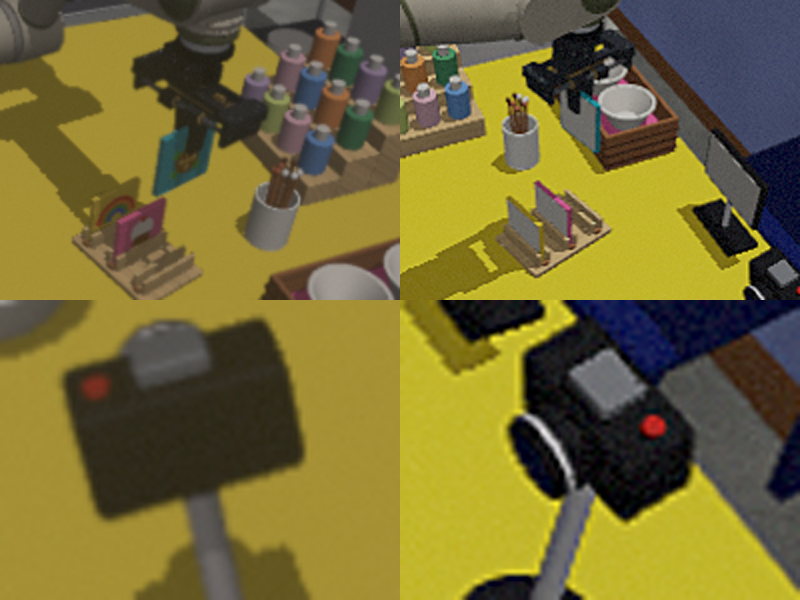

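The tile hangs squarely in the fingers and the other tiles stand in their slots. Next, an enlarged, brightened view of the head to measure its tilt.

Run:
```python
from h import *
D=pickle.load(open('d2.pkl','rb'));E0=pickle.load(open('d0.pkl','rb'))
def h(n,x,y):
    im=(D[n]['image'].astype(float)+E0[n]['image'])/2
    c=cv2.resize(im[y:y+60,x:x+50],(400,480),interpolation=cv2.INTER_CUBIC)
    return (255*np.clip(c/(110 if n=='scene' else 140),0,1)**.5).astype('uint8')
cv2.imwrite('pics/c3.png',np.hstack([h('scene',163,215),h('side',308,180-25)]))
d=E0['wrist'];print(d['vertical_fov'],E0['scene']['vertical_fov'],E0['side']['vertical_fov'])
```

```text
63.17647680105746 56.39932494943609 56.13815515391106
```

View pics/c3.png

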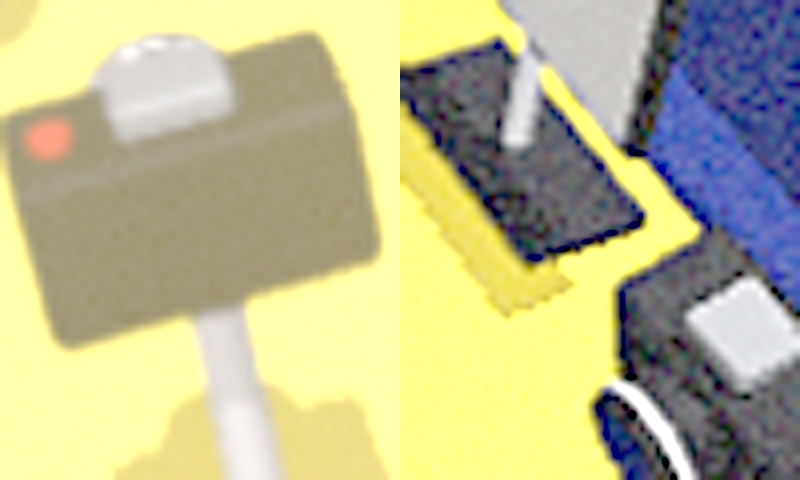

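Scene head corners in the enlarged crop (8x, origin (163,215)):
- Front-top: (6,115) and (325,33)
- Rear-top: (22,192) and (350,105)
- Rear-bottom: (60,345) and (380,258)

In the side view, the lens disc centre is at about (338.2,211.4).

Run:
```python
from h import *
from scipy.optimize import least_squares
from scipy.spatial.transform import Rotation as Ro
D=pickle.load(open('d0.pkl','rb'));S,T=D['scene'],D['side']
uv=np.array([(6,115),(325,33),(22,192),(350,105),(60,345),(380,258)])/8+[163-.4,215-.4]
M=np.array([(-25,-50,30),(-25,50,30),(25,-50,30),(25,50,30),(25,-50,-30),(25,50,-30)],float)
def Rh(y,t): return Ro.from_euler('ZY',[y,-t]).as_matrix()   # x axis up by t
def res(p,lens,fixpos):
    R=Rh(p[0],p[1]);C=np.array([750,-224,250])+p[2:5]
    r=[(proj(S,C+M*.985@R.T)-uv).ravel()]
    if lens: r.append((proj(T,C+R@[-50,0,0])-[338.2,211.4]).ravel())
    r.append(p[2:5]/fixpos); return np.concatenate(r)
for lens in(0,1):
  for fp in(.5,3):
    s=least_squares(res,[0,.2,0,0,0],args=(lens,fp));print(lens,fp,np.degrees(s.x[:2]).round(2),s.x[2:].round(1),s.fun.round(1))
```

```text
0 0.5 [ 1.67 17.19] [-0.2  0.   0. ] [-1.2 -1.   0.1 -1.1 -1.3 -0.4  1.  -0.6 -0.2  2.4  1.7  2.  -0.3  0.1
  0.1]
0 3 [ 1.67 16.07] [-2.2  0.2 -1.3] [-1.2 -1.3  0.  -1.4 -1.2 -0.4  1.  -0.6 -0.1  2.1  1.6  1.7 -0.7  0.1
 -0.4]
1 0.5 [ 1.9  16.75] [-0.   0.   0.1] [-1.3 -0.9  0.  -1.1 -1.3 -0.2  1.  -0.6 -0.1  2.5  1.7  2.  -1.7  0.6
 -0.1  0.   0.3]
1 3 [ 1.97 16.34] [ 0.5 -0.   1.3] [-1.4 -1.1 -0.  -1.4 -1.3 -0.2  1.  -0.7 -0.1  2.3  1.7  1.8 -1.5  0.3
  0.2 -0.   0.4]
```

The two methods agree: head yaw 1.9°, tilt 16.5°, within the stated 6–23°. Next I'll work out the moves.

```bash
cat > plan.py <<'E'
from h import *
from scipy.spatial.transform import Rotation as Ro
C=np.array([750,-224,250.]);H=Ro.from_euler('ZY',[1.9,-16.5],degrees=True).as_matrix()
F=C-200*H[:,0]; Rt=np.c_[H[:,1],H[:,0],-H[:,2]]; P=F+14*H[:,2]
E
python3 - <<'E'
from plan import *
s=robot.get_state();R0=Ro.from_euler('xyz',s['ee_rot']).as_matrix();p=s['eef_pos']
print('focus',F,'tcp',P,'now',p)
print('turn/90',(Ro.from_matrix(R0.T@Rt).as_rotvec()/(np.pi/2)).round(3))
print('total in old tool',R0.T@(P-p),'new tool',Rt.T@(P-p))
sh=np.array([-100,0,0.]);print('after first -x 100 in old tool:',Rt.T@(P-p-R0@sh))
E
```

```text
focus [ 558.34148179 -230.35796787  193.19693106] tcp [ 554.36745302 -230.48979998  206.62040735] now [634.68169204 236.08158051 274.03406025]
turn/90 [-0.184 -0.021  0.145]
total in old tool [-429.6786983  -198.63318409   67.85945097] new tool [-463.65203406 -110.9432813    37.4460989 ]
after first -x 100 in old tool: [-366.27993077 -132.77349345   30.95646573]
```

>>> jog_arm(
  deltas=[-0.25, 0, 0, -0.05, -0.005, 0.036, -1, -0.5, 0, 0, -0.09, -0.01, 0.072, -1, -0.75, 0, 0, -0.14, -0.016, 0.11, -1, -1, 0, 0, -0.184, -0.021, 0.145, -1, -1, 0, 0, -0.184, -0.021, 0.145, -1],
)

```text
t: 5.85
eef_pos: [660.3, 138.4, 274.7]
ee_rot: [2.854, -0.0, 1.603]
wrist_force: [-0.3, 0.5, -0.7]
grip_width: 10.2
grasp_force: 29.9
```

>>> jog_arm(
  deltas=[-0.25, -0.08, 0, 0, 0, 0, -1, -0.5, -0.17, 0, 0, 0, 0, -1, -0.75, -0.25, 0, 0, 0, 0, -1, -1, -0.33, 0, 0, 0, 0, -1],
)

```text
t: 6.35
eef_pos: [632.3, 38.8, 265.5]
ee_rot: [2.854, -0.001, 1.606]
wrist_force: [0.4, -0.5, -1.2]
grip_width: 9.9
grasp_force: 29.9
```

>>> jog_arm(
  deltas=[-0.25, -0.08, 0, 0, 0, 0, -1, -0.5, -0.17, 0, 0, 0, 0, -1, -0.75, -0.25, 0, 0, 0, 0, -1, -1, -0.33, 0, 0, 0, 0, -1],
)

```text
t: 6.85
eef_pos: [604.3, -62.3, 256.2]
ee_rot: [2.853, -0.001, 1.606]
wrist_force: [0.6, -0.2, -1.2]
grip_width: 10.0
grasp_force: 29.9
```

>>> jog_arm(
  deltas=[-0.25, -0.08, 0, 0, 0, 0, -1, -0.5, -0.17, 0, 0, 0, 0, -1, -0.75, -0.25, 0, 0, 0, 0, -1, -1, -0.33, 0, 0, 0, 0, -1],
)

```text
t: 7.35
eef_pos: [576.2, -163.3, 246.7]
ee_rot: [2.853, -0.002, 1.607]
wrist_force: [1.1, -0.8, -0.3]
grip_width: 9.9
grasp_force: 29.9
```

>>> jog_arm(
  deltas=[-0.2, -0.1, 0.1, 0, 0, 0, -1, -0.4, -0.2, 0.2, 0, 0, 0, -1, -0.66, -0.33, 0.31, 0, 0, 0, -1, -0.66, -0.33, 0.31, 0, 0, 0, -1, -0.66, -0.33, 0.31, 0, 0, 0, -1],
)

```text
t: 7.98
eef_pos: [556.2, -229.3, 208.3]
ee_rot: [2.852, -0.001, 1.606]
wrist_force: [-0.0, -0.5, -1.6]
grip_width: 9.6
grasp_force: 29.9
```

Run:
```python
from plan import *
D={n:grab(n) for n in('scene','side')};pickle.dump(D,open('d3.pkl','wb'));s=robot.get_state();R0=Ro.from_euler('xyz',s['ee_rot']).as_matrix()
print(s['t'],s['eef_pos'],P,np.degrees(Ro.from_matrix(R0.T@Rt).as_rotvec()).round(1),R0.T@(P-s['eef_pos']),s['grasp_force'])
def crop(n,x,y):
    c=cv2.resize(D[n]['image'][y:y+125,x:x+83],(400,600),interpolation=cv2.INTER_CUBIC)
    return (255*(c/255.)**.6).astype('uint8')
# expected tile corners
X=[F+H@np.array([0,a,b]) for a in(-50,50) for b in(-50,50)]
for n in D: print(n,proj(D[n],X).round(1).tolist())
cv2.imwrite('pics/c4.png',np.hstack([crop('scene',155,165),crop('side',270,140)]))
```

```text
8.075 [ 556.2134597  -229.15069026  208.63766111] [ 554.36745302 -230.48979998  206.62040735] [ 0.2 -0.   0.1] [-1.27386266 -2.39067391  1.39004331] 29.855597647838295
scene [[162.6, 223.1], [154.4, 191.6], [196.8, 214.5], [190.3, 183.2]]
side [[302.6, 260.1], [297.4, 245.3], [285.4, 233.6], [279.0, 217.5]]
```

View pics/c4.png

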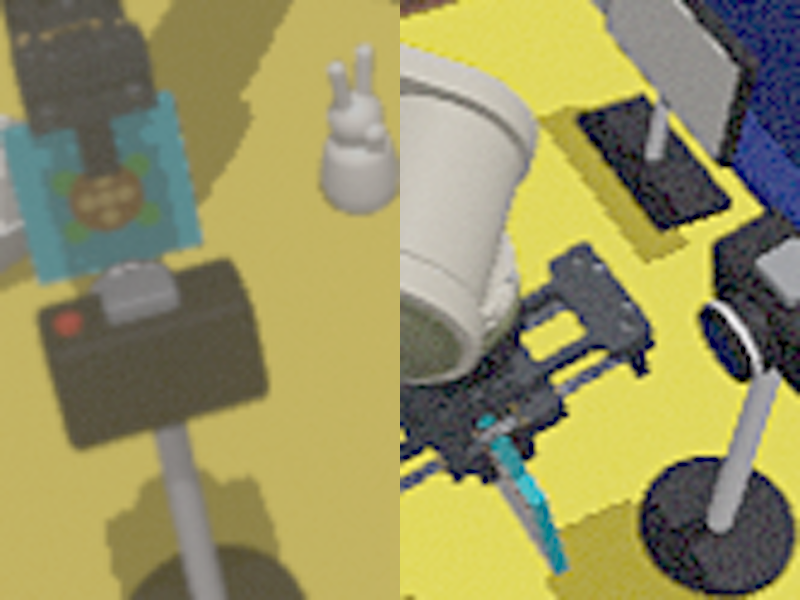

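The picture shows the turtle face to the lens, upright, with the tile's edges parallel to the head's. Its corners, such as (163.7,223.5) and (197,215.6) in the scene view, lie within about 2.5 px of those expected. The camera and the bunny haven't moved. I'm letting it settle, then handing in.

>>> jog_arm(
  deltas=[0, -0.01, 0.01, 0, 0, 0, -1, 0, -0.01, 0.01, 0, 0, 0, -1, 0, -0.01, 0.01, 0, 0, 0, -1, 0, -0.01, 0.01, 0, 0, 0, -1],
)

```text
t: 8.57
eef_pos: [555.0, -230.1, 207.0]
ee_rot: [2.851, -0.0, 1.604]
wrist_force: [-0.4, -0.4, -0.8]
grip_width: 10.0
grasp_force: 29.9
```

```bash
python3 -c "
from rig import robot
print(robot.finish_job())"
```

```text
the job is handed in; nothing more can be done
None
```

I handed the job in at about 8.6 s with the turtle tile held still at the measured focus point, upright and painted face to the lens; the hand-in gave no verdict, but the last pictures put the tile's corners within about 2.5 px of where they should be.

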